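# Find the lid that fits the magnet tub and snap it on

## Robot

A 6-joint arm with a two-finger parallel gripper is mounted at the origin on the work surface. World frame = base frame: x ahead of the robot, y to its left, z up, the work surface at z = 0. Lengths are in m, angles in rad, forces in N, time in s.
With the tool pointing down it reaches from about 0.225 to 0.875 m from the base axis. Payload 3.4 kg.
Tool frame: the origin (TCP) lies between the finger pads; the fingertips stand 8 mm ahead of it and the grasp point (between the pads) lies 11 mm behind it; z points along the fingers, y is the line along which they close (so a half turn about z gives the same grasp; the last joint's range is limited). The gripper opens to 85 mm and grips with 20 to 120 N. Pads are 22 mm wide; open, the fingers measure 114 mm over their backs; the gripper's body (76 mm by 85 mm) begins 54 mm behind the grasp point. The pads swing forward as they close: fully open they stand 13 mm farther back than shut.
Start: joints at [0.983, 0.276, 1.505, -0, 1.361, -0.121], TCP at [0.259, 0.514, 0.239] pointing down, gripper open.
Joint ranges: [-2.89, 2.89], [-0.75, 2.08], [0.22, 2.7], [-1.18, 4.32], [0.11, 2.71], [-2.7, 2.7]. Speed limits (rad/s): [2.57, 2.57, 3.14, 3.14, 3.14, 3.14].

## Interface

Orientations are given as a unit quaternion [w, x, y, z].
In Python, from rig import manip gives the robot as it stands.
- The arm moves only by the tool move_arm, never from a script. Its argument "deltas" is a list that holds one entry, the list of rows, each a list of 5 numbers: the shift along the tool's x, y, z normalised to -1 to 1, where 1 is 80 cm, then the turn about the tool's z normalised to -1 to 1, where 1 is 120 degrees, then the closure, from -1 (fully open) to 1 (shut). In form: [[[tx, ty, tz, twist, grip], ...]]. A call has 1 to 12 rows; each row is the pose to reach, as a shift and turn from the pose commanded when the call began, along the tool's axes at that moment; what a row does not reach only later rows make up. A row lasts 1/10 s, in which the tool goes at most 50 mm and 8.59 degrees, less where a joint would pass 70% of its speed; a pose out of reach is approached as far as the arm can. A call with a number of a shift or a turn outside -1 to 1 is refused whole. A call with a gripper value outside its range is refused whole. The fingers move at their own pace and stop on an object; "squeeze" is the grip in N (left out, the last holds). Time passes only in rows, so rows that repeat a pose let the fingers close. It gives the time, the measured TCP pose, the force, the opening and the grip force at its end, in the units of the state.
- manip.get_state(): the state, without advancing time (a new reading comes with each control period).
- manip.get_image(name): name is "scene" or "top" or "wrist"; returns the picture (420x560x3 uint8, red, green, blue); there is no depth.
- manip.camera_params(name): a dict with "fx", "fy", "cx", "cy" (pixels), "R" (3x3) and "t" (3): a world point X has camera coordinates R X + t; the wrist camera has in their place "tool_from_camera" (4x4, takes a point from camera to tool coordinates, whose origin is the TCP and whose axes are the flange's). Camera axes: x right, y down, z forward; pixel columns grow to the right and rows downward; lengths in m; the calibration is good to about 2 mm. A picture is of the moment at which its call begins: read the wrist's pose just before it. camera_params takes no time and is no camera call.
- manip.sign_off(): hands the job in; it is judged then, once.
The state is a dict: "clock": time; "qpos": joint angles; "qd": joint speeds; "effort": joint torques, N m; "position": TCP position; "ee_rot": TCP orientation; "contact_force": force on the tool from outside, world axes, zero at the start; "moment": the same for the moment, N m; "width": finger opening in m; "gripper_force": force on a finger pad.
Only numpy, scipy, OpenCV 4.12 (cv2) and the standard library are available. Lean on these libraries where they do the work, as an engineer would, in place of code of your own. Each camera call takes 0.05 s, during which the arm holds its last target. There are 200 camera calls.

## Task

One of the three pink look-alike lids belongs to the tub of magnets on the green mat: try them on it until you find the one whose skirt slides down over the rim. Let that lid rest loosely on the tub's catches and let go of it, then press it down from above until both ends snap fully home and it lies level all round. Leave the two other lids lying flat on the desk, right way up, and do not disturb the calculator or the eraser.

Things in the scene. Friction and masses are not known exactly. Their poses are not given: they have to be found in the camera images.
- mat: green mat on the desk, 190 x 150 mm, under 1 mm thick, fixed; origin at its centre. The tub to be closed stands on its middle
- tub_1_rim (a point): centre of the mouth, at rim height, of a fixed ivory open tub, 60 mm high, 110-118 mm long (x), 77-85 mm wide (y), wall 3.5 mm, rounded rim, z up. Either of the two tubs may be the one on the mat. A round sprung catch stands out of each short end, its centre 11 mm below the rim
- tub_2_rim (a point): same point of the other tub (8 mm different in length and width). On both tubs the fitting lid slides over the rim until it rests on the catches (grip point about 26 mm above the rim, skirt's foot about 8 mm below it) and stays there when let go; pressed from above with some 8 to 20 N it snaps past them, 10 mm lower. If one end snaps first, press the plate over the other
- lid_1_grip (a point): pink lid, one of three look-alikes, 123-131 mm long (x), 86-94 mm wide (y); one fits the tub on the mat. Plate 3 mm thick, skirt 18.5 mm deep round its edge, grip block on top in the middle: 40 mm along x, 14 across y, 26 high. The point is the block's centre: 34.5 mm above the skirt's foot, 13 above the plate, 13 below the block's top. 90 g; a half turn makes no difference
- lid_2_grip (a point): same point of the second look-alike lid (see lid_1_grip). The lids differ by 8 mm in length or width. A lid that does not fit the tub stops with its skirt's foot on the rim: grip point about 34 mm above the rim
- lid_3_grip (a point): same point of the third look-alike lid (see lid_1_grip). The fitting lid, whichever it is, goes on with its length along the tub's length, with 2 mm of play on every side; fully home, its plate lies on the rim and its grip point is 16 mm above the rim
- calculator: grey calculator 140 x 78 x 14 mm, loose bystander; origin at the centre of its underside
- eraser: white and blue eraser 22 x 55 x 12 mm, loose bystander; origin at the centre of its underside
Things that resemble listed ones, but are neither listed nor needed, are in the scene too. Leave any yellow look-alike of the part that bears tub_1_rim alone.

How it is judged:
On the way, in this order (a step that is already met when the one before it is completed fails the run):
1. the fitting lid stands loosely over the rim of the tub on the mat, resting on the catches, not yet snapped, and let go (((horizontal distance between tub_1_rim and mat below 0.04 m and horizontal distance between lid_3_grip and tub_1_rim below 0.006 m and z of lid_3_grip in the frame of tub_1_rim between 0.022 and 0.0295 m and angle between the x axis of lid_3_grip and the x axis of tub_1_rim, either way round below 0.15 rad and angle between lid_3_grip's own z axis and vertical below 0.09 rad and contact force between lid_3 and the arm below 0.05 N and contact force between lid_3 and the fingers below 0.05 N and linear speed of lid_3 below 0.02 m/s) or (horizontal distance between tub_2_rim and mat below 0.04 m and horizontal distance between lid_1_grip and tub_2_rim below 0.006 m and z of lid_1_grip in the frame of tub_2_rim between 0.022 and 0.0295 m and angle between the x axis of lid_1_grip and the x axis of tub_2_rim, either way round below 0.15 rad and angle between lid_1_grip's own z axis and vertical below 0.09 rad and contact force between lid_1 and the arm below 0.05 N and contact force between lid_1 and the fingers below 0.05 N and linear speed of lid_1 below 0.02 m/s))), for 0.2 s.
2. the fitting lid is pressed fully home on that tub (((horizontal distance between tub_1_rim and mat below 0.04 m and horizontal distance between lid_3_grip and tub_1_rim below 0.005 m and z of lid_3_grip in the frame of tub_1_rim between 0.013 and 0.018 m and angle between the x axis of lid_3_grip and the x axis of tub_1_rim, either way round below 0.15 rad and angle between lid_3_grip's own z axis and vertical below 0.03 rad) or (horizontal distance between tub_2_rim and mat below 0.04 m and horizontal distance between lid_1_grip and tub_2_rim below 0.005 m and z of lid_1_grip in the frame of tub_2_rim between 0.013 and 0.018 m and angle between the x axis of lid_1_grip and the x axis of tub_2_rim, either way round below 0.15 rad and angle between lid_1_grip's own z axis and vertical below 0.03 rad))), for 0.2 s.
At the end, for the whole second after the job is handed in: The fitting lid is fully home on the tub on the mat (within 2 mm of the seated height, 5 mm of centre, tilt under 0.03 rad), and the two other lids lie flat on the desk, right way up (tilt under 0.1 rad, foot of the skirt within about 5 mm of the desk); all at rest (((horizontal distance between tub_1_rim and mat below 0.04 m and horizontal distance between lid_3_grip and tub_1_rim below 0.005 m and z of lid_3_grip in the frame of tub_1_rim between 0.013 and 0.018 m and angle between the x axis of lid_3_grip and the x axis of tub_1_rim, either way round below 0.15 rad and angle between lid_3_grip's own z axis and vertical below 0.03 rad and linear speed of each of lid_3, lid_1, lid_2 below 0.02 m/s and height (world z) of each of lid_1_grip, lid_2_grip below 0.04 m and angle between each of lid_1_grip, lid_2_grip's own z axis and vertical below 0.1 rad) or (horizontal distance between tub_2_rim and mat below 0.04 m and horizontal distance between lid_1_grip and tub_2_rim below 0.005 m and z of lid_1_grip in the frame of tub_2_rim between 0.013 and 0.018 m and angle between the x axis of lid_1_grip and the x axis of tub_2_rim, either way round below 0.15 rad and angle between lid_1_grip's own z axis and vertical below 0.03 rad and linear speed of each of lid_1, lid_2, lid_3 below 0.02 m/s and height (world z) of each of lid_2_grip, lid_3_grip below 0.04 m and angle between each of lid_2_grip, lid_3_grip's own z axis and vertical below 0.1 rad))); the robot touches nothing.
It fails at once if the calculator is moved more than 30 mm (distance of calculator from where it was at the start of the episode above 0.03 m).
It fails at once if the eraser is moved more than 30 mm (distance of eraser from where it was at the start of the episode above 0.03 m).
It also fails if it takes over 72 s, if anything falls off the work surface, if the arm or the gripper's body presses on something with over 40 N, if the wrist force passes 120 N, or if a joint passes its speed limit or range.

## Working session

There is one attempt and no reset: what is moved stays moved. The work goes in short steps, Python scripts to look and compute and a tool call to move; the robot and the scene stay as the last step left them, time stands still between calls to the robot, and variables do not carry over. Pictures are saved under pics/ and viewed, at most 10 in all, crops included, and the job is handed in when it is done.

Besides the shell and the picture viewer there is one more tool, called after "Call:" by a JSON object that holds its "op" and its "data". move_arm: Moves the arm, as the interface text tells. Scaled input: -1 to 1 covers 80 cm each way for a shift and 120 degrees each way for a turn. Its arguments: {"type":"object","properties":{"deltas":{"type":"array","items":{"type":"array","items":{"type":"array","items":{"type":"number","minimum":-1,"maximum":1}}}},"squeeze":{"type":"number"}},"required":["deltas"]}

```bash
mkdir -p pics
python3 - <<'E'
from rig import manip
import cv2,numpy as np
s=manip.get_state();print({k:np.round(v,3).tolist() for k,v in s.items()})
for n in("top","scene"):
    im=manip.get_image(n);cv2.imwrite(f"pics/{n}0.png",im[:,:,::-1]);np.save(f"pics/{n}0.npy",im)
    p=manip.camera_params(n);print(n,{k:np.round(v,4).tolist() for k,v in p.items()})
print(manip.camera_params("wrist"))
E
```

```text
{'clock': 0.0, 'qpos': [0.983, 0.277, 1.506, 0.0, 1.361, -0.121], 'qd': [-0.001, 0.0, 0.001, 0.001, 0.001, 0.001], 'effort': [0.001, -41.677, -24.581, -0.0, 0.011, 0.0], 'position': [0.258, 0.513, 0.238], 'ee_rot': [-0.0, 0.231, 0.973, -0.001], 'contact_force': [-0.698, 0.61, -0.262], 'moment': [-0.039, -0.0, -0.025], 'gripper_force': 0.0, 'width': 0.085}
top {'fx': 402.3386, 'fy': 402.3386, 'cx': 291.6276, 'cy': 207.4077, 'R': [[0.0195, -0.9998, 0.005], [-0.9973, -0.0198, -0.0705], [0.0706, -0.0036, -0.9975]], 't': [-0.1472, 0.5026, 1.2081]}
scene {'fx': 398.8756, 'fy': 398.8756, 'cx': 277.3244, 'cy': 206.8123, 'R': [[-0.2619, 0.965, -0.0128], [0.8211, 0.2159, -0.5284], [-0.5072, -0.1489, -0.8489]], 't': [0.2537, -0.3653, 1.3302]}
{'fx': 298.95984798016417, 'fy': 298.95984798016417, 'cx': 274.8955880300359, 'cy': 206.34809037123958, 'tool_from_camera': array([[ 7.24384963e-06, -9.47275028e-01, -3.20421630e-01,
         8.32211843e-02],
       [ 9.99999960e-01, -8.33693269e-05,  2.69075252e-04,
        -2.08960175e-05],
       [-2.81601602e-04, -3.20421620e-01,  9.47274990e-01,
        -1.35052028e-01],
       [ 0.00000000e+00,  0.00000000e+00,  0.00000000e+00,
         1.00000000e+00]])}
```

View pics/top0.png

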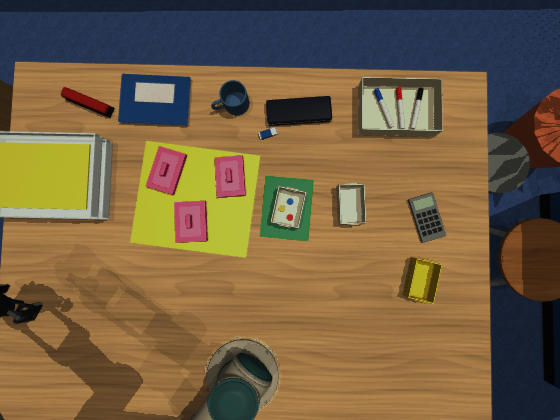

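View pics/scene0.png

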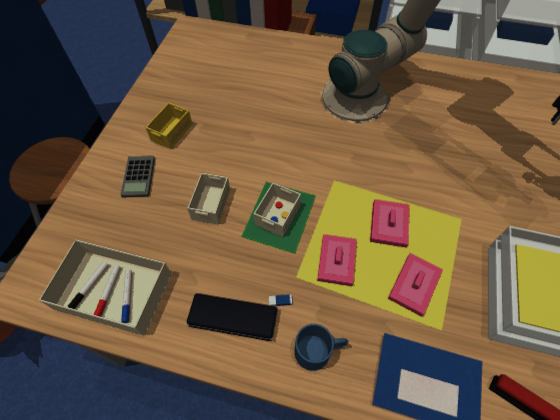

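The top view shows the lids at pixels (167,170), (230,177) and (191,222). The tub with magnets is on the mat at (288,208), the other tub at (351,205), the calculator at (426,217) and the eraser at (267,133).

```bash
cat > h.py <<'E'
from rig import manip
import cv2,numpy as np
def rays(p,uv):
    uv=np.atleast_2d(uv).astype(float)
    return np.c_[(uv[:,0]-p["cx"])/p["fx"],(uv[:,1]-p["cy"])/p["fy"],np.ones(len(uv))]
def q2R(q):
    from scipy.spatial.transform import Rotation as Ro
    return Ro.from_quat([q[1],q[2],q[3],q[0]]).as_matrix()
def toplane(name,uv,z,s=None):
    p=manip.camera_params(name);d=rays(p,uv)
    if name=="wrist":
        T=np.eye(4);T[:3,:3]=q2R(s["ee_rot"]);T[:3,3]=s["position"];T=T@p["tool_from_camera"]
        d=d@T[:3,:3].T;c=T[:3,3]
    else: R=np.array(p["R"]);c=-R.T@np.array(p["t"]);d=d@R
    return c+d*((z-c[2])/d[:,2])[:,None]
def blobs(im,lo,hi,amin):
    m=cv2.inRange(cv2.cvtColor(im,cv2.COLOR_RGB2HSV),lo,hi)
    cs,_=cv2.findContours(m,cv2.RETR_EXTERNAL,cv2.CHAIN_APPROX_NONE)
    return [c[:,0,:] for c in cs if cv2.contourArea(c)>amin]
def rect(P):
    (c,(w,h),a)=cv2.minAreaRect((P[:,:2]*1000).astype(np.float32))
    if w<h: w,h,a=h,w,a+90
    return np.round(c,1),round(w,1),round(h,1),round((a+90)%180-90,1)
PINK=((160,80,60),(176,255,255))
E
python3 - <<'E'
from h import *
im=np.load("pics/top0.npy")
for c in blobs(im,*PINK,300): print("lid",c.mean(0).round(),rect(toplane("top",c,.02)))
for c in blobs(im,(60,100,40),(90,255,150),1000): print("mat",c.mean(0).round(),rect(toplane("top",c,0)))
# tubs: low-saturation bright
for c in blobs(im,(10,0,120),(40,75,255),150):
  if 250<c[:,0].mean()<380 and 160<c[:,1].mean()<240: print("tub",c.mean(0).round(),rect(toplane("top",c,.06)))
R=np.array(manip.camera_params("top")["R"]);print(-R.T@manip.camera_params("top")["t"])
print(im[205,272:306].tolist())
big=cv2.resize(im[125:265,120:400],None,fx=2.8,fy=2.8,interpolation=cv2.INTER_CUBIC);cv2.imwrite("pics/c1.png",big[:,:,::-1])
E
```

```text
lid [191. 221.] (array([457.9, 168.4]), 121.1, 93.9, 2.3)
lid [230. 176.] (array([598.1,  54.1]), 121.7, 85.3, 5.4)
lid [166. 170.] (array([612.1, 248.6]), 128.7, 88.7, -16.0)
mat [233. 401.] (array([-69.4,  28. ]), 146.6, 118.9, -89.0)
mat [287. 208.] (array([ 505.9, -121.6]), 187.8, 147.4, -4.1)
tub [289. 208.] (array([ 498.1, -125.5]), 102.7, 83.9, -11.2)
tub [348. 206.] (array([ 511.5, -303.2]), 103.8, 53.2, 0.6)
[ 0.41876806 -0.1329172   1.24122707]
[[31, 70, 43], [30, 68, 41], [139, 149, 122], [96, 92, 71], [150, 144, 110], [181, 176, 136], [183, 180, 141], [183, 189, 156], [157, 159, 121], [175, 162, 86], [181, 175, 114], [156, 156, 114], [178, 184, 153], [184, 192, 163], [184, 192, 164], [184, 193, 164], [183, 192, 164], [184, 192, 164], [184, 192, 164], [184, 192, 164], [184, 193, 165], [184, 192, 165], [184, 192, 164], [184, 192, 164], [184, 192, 164], [181, 188, 160], [147, 139, 109], [141, 129, 98], [140, 129, 98], [139, 128, 98], [129, 117, 88], [130, 136, 98], [61, 105, 66], [53, 117, 71]]
```

View pics/c1.png

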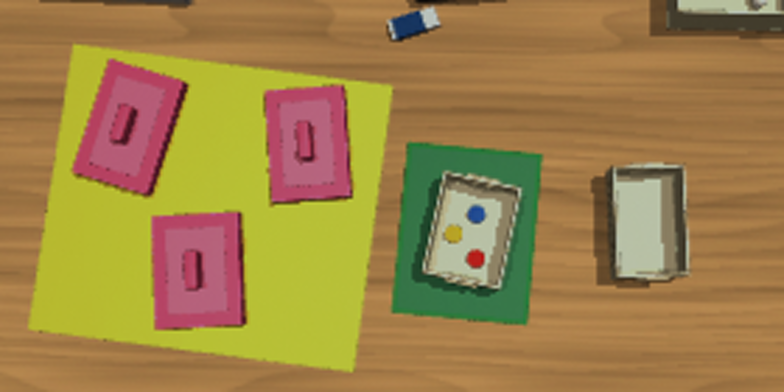

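```bash
cat >> h.py <<'E'
def go(x,y,z,yaw=None):
    """units for move to world TCP x,y,z with tool y at yaw deg (mod 180)"""
    s=manip.get_state();R=q2R(s["ee_rot"]);d=R.T@(np.array([x,y,z])-s["position"])
    cur=np.degrees(np.arctan2(R[1,1],R[0,1]));t=0
    if yaw is not None: t=-((yaw-cur+90)%180-90)
    print("pos",np.round(s["position"],4),"yaw",round(cur,1),"clock",round(float(s["clock"]),2),"F",np.round(s["contact_force"],1),"w",round(float(s["width"]),4),"gf",round(float(s["gripper_force"]),1),"q6",np.round(s["qpos"][5],2))
    print("shift",np.round(d/.8,4),"twist",round(t/120,4),"dist",round(float(np.linalg.norm(d)),3))
E
python3 -c "
from h import *
go(.48,.02,.26,92)"
```

```text
pos [0.2585 0.5131 0.2385] yaw 63.3 clock 0.1 F [-0.7  0.4  0.1] w 0.0853 gf 0.0 q6 -0.12
shift [-0.5246 -0.4259 -0.0262] twist -0.2395 dist 0.541
```

Call:
{"op": "move_arm", "data": {"deltas": [[[-0.5246, -0.4259, -0.0262, -0.2395, -1], [-0.5246, -0.4259, -0.0262, -0.2395, -1], [-0.5246, -0.4259, -0.0262, -0.2395, -1], [-0.5246, -0.4259, -0.0262, -0.2395, -1], [-0.5246, -0.4259, -0.0262, -0.2395, -1], [-0.5246, -0.4259, -0.0262, -0.2395, -1], [-0.5246, -0.4259, -0.0262, -0.2395, -1], [-0.5246, -0.4259, -0.0262, -0.2395, -1], [-0.5246, -0.4259, -0.0262, -0.2395, -1], [-0.5246, -0.4259, -0.0262, -0.2395, -1], [-0.5246, -0.4259, -0.0262, -0.2395, -1], [-0.5246, -0.4259, -0.0262, -0.2395, -1]]]}}

```text
clock: 1.3
position: [0.4828, 0.0148, 0.26]
ee_rot: [0.001, -0.014, 1.0, -0.002]
contact_force: [-0.8, 0.1, -1.0]
width: 0.0856
gripper_force: 0.0
```

Run:
```python
from h import *
go(.48,.02,.26,92)
s=manip.get_state();im=manip.get_image("wrist");cv2.imwrite("pics/w1.png",im[:,:,::-1]);np.save("pics/w1.npy",im)
np.savez("pics/w1s.npz",position=s["position"],ee_rot=s["ee_rot"])
for c in blobs(im,*PINK,800): print("lid",c.mean(0).round(),rect(toplane("wrist",c,.0215,s)))
```

```text
pos [0.4828 0.0148 0.26  ] yaw 91.6 clock 1.3 F [-0.8  0.1 -1. ] w 0.0856 gf 0.0 q6 -1.71
shift [ 0.0033  0.0066 -0.    ] twist -0.0034 dist 0.006
lid [442. 263.] (array([611.7, 249.7]), 130.5, 85.8, -16.0)
lid [302. 254.] (array([598.3,  54.9]), 121.1, 82.5, 5.3)
lid [400. 154.] (array([457.1, 169.4]), 119.9, 92.2, 4.1)
```

View pics/w1.png

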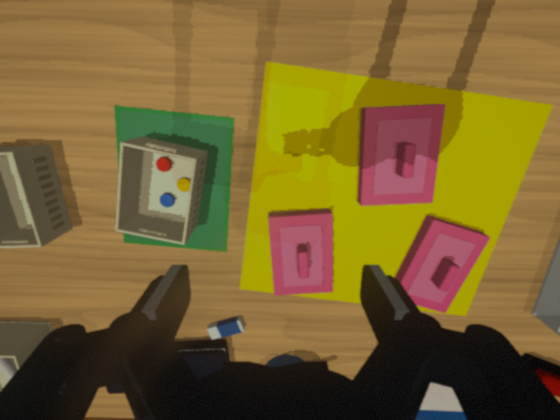

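Run:
```python
import cv2,numpy as np
im=np.load("pics/w1.npy")
cv2.imwrite("pics/c2.png",cv2.resize(im[125:255,105:235],None,fx=4.6,fy=4.6,interpolation=cv2.INTER_CUBIC)[:,:,::-1])
```

```text
(no output)
```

View pics/c2.png

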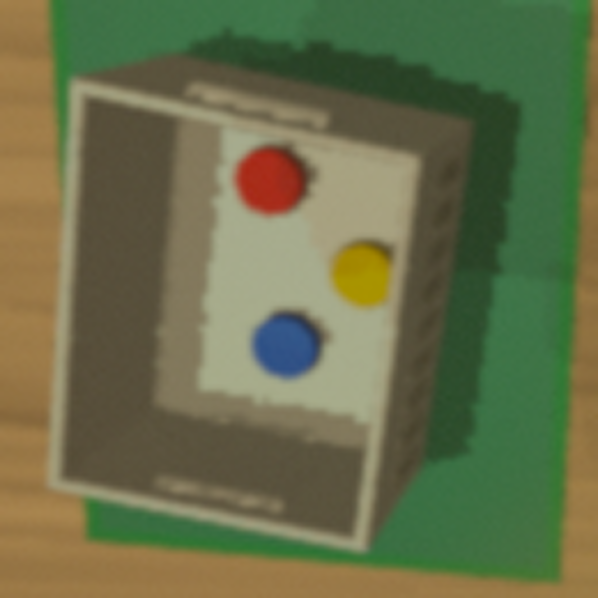

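The crop shows the rim's outer corners at crop pixels (70,80), (420,157), (365,550) and (50,488).

Run:
```python
from h import *
s=np.load("pics/w1s.npz");im=np.load("pics/w1.npy")
uv=np.array([(70,80),(420,157),(365,550),(50,488)])/4.6-.5+[105,125]
P=toplane("wrist",uv,.06,s)[:,:2];print(P.round(4),P.mean(0).round(4))
for i in range(4):
    e=P[(i+1)%4]-P[i];print(round(np.linalg.norm(e)*1000,1),np.degrees(np.arctan2(e[1],e[0])).round(1))
# lid A block top: bright/dark block; contour
m=cv2.cvtColor(im,cv2.COLOR_RGB2HSV)[125:190,390:425]
print(m[30,::2].tolist())
go(.457,.169,.26,94)
```

```text
[[ 0.4432 -0.158 ]
 [ 0.4593 -0.075 ]
 [ 0.5659 -0.0959]
 [ 0.5502 -0.1781]] [ 0.5046 -0.1267]
84.5 79.0
108.6 -11.1
83.7 -100.8
108.9 169.3
[[174, 128, 137], [175, 128, 134], [176, 132, 118], [176, 134, 97], [177, 144, 87], [176, 148, 86], [177, 142, 88], [175, 154, 106], [174, 153, 127], [174, 149, 132], [175, 150, 131], [174, 154, 129], [174, 150, 131], [173, 120, 160], [173, 117, 166], [172, 118, 164], [174, 124, 152], [174, 128, 137]]
pos [0.4812 0.0176 0.2597] yaw 91.7 clock 1.35 F [0.1 0.6 0.2] w 0.085 gf 0.0 q6 -1.71
shift [ 0.0247  0.1901 -0.0004] twist -0.0193 dist 0.153
```

```bash
python3 -c "
from h import *
go(.505,-.127,.26,79)"
```

```text
pos [0.4812 0.0176 0.2597] yaw 91.7 clock 1.35 F [0.1 0.6 0.2] w 0.085 gf 0.0 q6 -1.71
shift [-0.0244 -0.1815 -0.0003] twist 0.1057 dist 0.147
```

Call:
{"op": "move_arm", "data": {"deltas": [[[-0.0244, -0.1815, 0, 0.1057, -1], [-0.0244, -0.1815, 0, 0.1057, -1], [-0.0244, -0.1815, 0, 0.1057, -1], [-0.0244, -0.1815, 0, 0.1057, -1], [-0.0244, -0.1815, 0, 0.1057, -1], [-0.0244, -0.1815, 0, 0.1057, -1]]]}}

```text
clock: 1.95
position: [0.5042, -0.1221, 0.26]
ee_rot: [-0.001, 0.092, 0.996, 0.001]
contact_force: [0.6, 0.4, -0.2]
width: 0.0854
gripper_force: 0.0
```

Run:
```python
from h import *
s=manip.get_state();im=manip.get_image("wrist");np.save("pics/w2.npy",im)
np.savez("pics/w2s.npz",position=s["position"],ee_rot=s["ee_rot"])
cv2.imwrite("pics/w2.png",im[130:330,180:380][:,:,::-1].repeat(3,0).repeat(3,1))
go(.457,.169,.26,94)
```

```text
pos [ 0.5043 -0.122   0.2601] yaw 79.4 clock 2.0 F [-0.3  0.4  0.1] w 0.0853 gf 0.0 q6 -1.76
shift [0.1248 0.3468 0.0006] twist -0.1214 dist 0.295
```

View pics/w2.png

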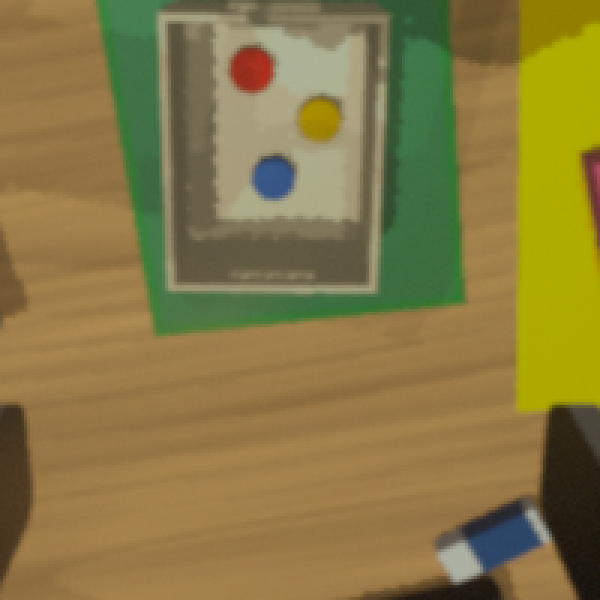

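Run:
```python
from h import *
s=np.load("pics/w2s.npz")
uv=np.array([(159,12),(390,12),(380,293),(166,291)])/3-.5+[180,130]
P=toplane("wrist",uv,.06,s)[:,:2];print(P.round(4),P.mean(0).round(4))
for i in range(4):
    e=P[(i+1)%4]-P[i];print(round(np.linalg.norm(e)*1000,1),np.degrees(np.arctan2(e[1],e[0])).round(1))
```

```text
[[ 0.4425 -0.1572]
 [ 0.458  -0.0744]
 [ 0.5668 -0.0947]
 [ 0.55   -0.1795]] [ 0.5044 -0.1265]
84.2 79.4
110.7 -10.6
86.4 -101.2
109.8 168.3
```

Call:
{"op": "move_arm", "data": {"deltas": [[[0.1248, 0.3468, 0, -0.1214, -1], [0.1248, 0.3468, 0, -0.1214, -1], [0.1248, 0.3468, 0, -0.1214, -1], [0.1248, 0.3468, 0, -0.1214, -1], [0.1248, 0.3468, 0, -0.1214, -1], [0.1248, 0.3468, 0, -0.1214, -1], [0.1248, 0.3468, 0, -0.1214, -1], [0.1248, 0.3468, 0, -0.1214, -1], [0.1248, 0.3468, 0, -0.1214, -1]]]}}

```text
clock: 2.9
position: [0.4577, 0.1671, 0.2604]
ee_rot: [0.0, -0.034, 0.999, -0.0]
contact_force: [-0.9, 1.4, -0.2]
width: 0.0855
gripper_force: 0.0
```

Run:
```python
from h import *
go(.457,.169,.26,94)
s=manip.get_state();im=manip.get_image("wrist");np.save("pics/w3.npy",im)
np.savez("pics/w3s.npz",position=s["position"],ee_rot=s["ee_rot"])
for c in blobs(im,*PINK,800): print("lid",c.mean(0).round(),rect(toplane("wrist",c,.0215,s)))
cv2.imwrite("pics/w3.png",im[130:330,180:380][:,:,::-1].repeat(3,0).repeat(3,1))
```

```text
pos [0.4577 0.1671 0.2604] yaw 93.9 clock 2.9 F [-0.9  1.4 -0.2] w 0.0855 gf 0.0 q6 -1.43
shift [0.0007 0.0025 0.0004] twist -0.0005 dist 0.002
lid [326. 280.] (array([611.9, 250.8]), 129.4, 85.2, -16.1)
lid [189. 256.] (array([593.7,  55. ]), 112.6, 82.6, 5.3)
lid [281. 167.] (array([456.4, 170.8]), 118.9, 90.7, 3.9)
```

View pics/w3.png

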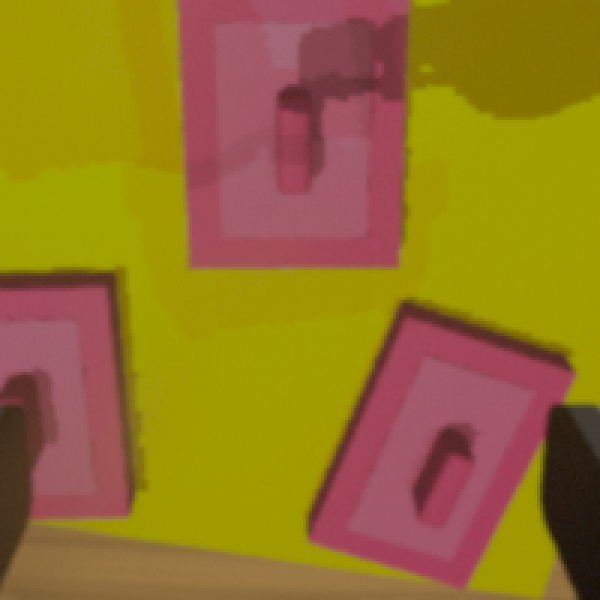

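The lid measures about 123 x 94 and the tub's mouth about 110 x 85, so the lid at (0.456, 0.171) should be the fitting one. I'll grasp that one first.

Run:
```python
from h import *
s=np.load("pics/w3s.npz")
f=lambda u,v:np.array([[u/3-.5+180,v/3-.5+130]])
print("block bottom end top face",toplane("wrist",f(294,192),.0475,s),"block top end",toplane("wrist",f(294,108),.0475,s))
print("plate end",toplane("wrist",f(294,268),.0215,s), "label",toplane("wrist",f(292,238),.0215,s),toplane("wrist",f(293,24),.0215,s))
go(.4567,.170,.09,93.9)
go(.4567,.170,.032,93.9)
```

```text
block bottom end top face [[0.47558088 0.17178404 0.0475    ]] block top end [[0.44145396 0.16933684 0.0475    ]]
plate end [[0.51833965 0.17505952 0.0215    ]] label [[0.50425673 0.17316465 0.0215    ]] [[0.41195336 0.16702136 0.0215    ]]
pos [0.4579 0.1665 0.2603] yaw 93.9 clock 2.95 F [-0.6  0.7 -0. ] w 0.0852 gf 0.0 q6 -1.43
shift [0.0013 0.0045 0.2129] twist -0.0003 dist 0.17
pos [0.4579 0.1665 0.2603] yaw 93.9 clock 2.95 F [-0.6  0.7 -0. ] w 0.0852 gf 0.0 q6 -1.43
shift [0.0013 0.0045 0.2854] twist -0.0003 dist 0.228
```

Call:
{"op": "move_arm", "data": {"deltas": [[[0.001, 0.005, 0.12, 0, -1], [0.001, 0.005, 0.18, 0, -1], [0.001, 0.005, 0.24, 0, -1], [0.001, 0.005, 0.27, 0, -1], [0.001, 0.005, 0.285, 0, -1], [0.001, 0.005, 0.285, 0, -1], [0.001, 0.005, 0.285, 0, -1], [0.001, 0.005, 0.285, 0, -1]]]}}

```text
clock: 3.75
position: [0.4591, 0.1709, 0.0341]
ee_rot: [0.002, -0.033, 0.999, 0.0]
contact_force: [0.4, -0.1, 0.7]
width: 0.0855
gripper_force: 0.0
```

Run:
```python
from h import *
go(.457,.1705,.032,93.9)
```

```text
pos [0.4591 0.1709 0.0341] yaw 93.8 clock 3.75 F [ 0.4 -0.1  0.7] w 0.0855 gf 0.0 q6 -1.42
shift [ 0.0027 -0.0003  0.0026] twist -0.0007 dist 0.003
```

Call:
{"op": "move_arm", "data": {"deltas": [[[0.0025, 0, 0.0025, 0, -1], [0.0025, 0, 0.0025, 0, 1], [0.0025, 0, 0.0025, 0, 1], [0.0025, 0, 0.0025, 0, 1], [0.0025, 0, 0.0025, 0, 1], [0.0025, 0, 0.0025, 0, 1], [0.0025, 0, 0.0025, 0, 1], [0.0025, 0, 0.0025, 0, 1], [0.0025, 0, 0.0025, 0, 1], [0.0025, 0, 0.0025, 0, 1]]], "squeeze": 60}}

```text
clock: 4.75
position: [0.4552, 0.171, 0.0305]
ee_rot: [0.0, -0.034, 0.999, 0.0]
contact_force: [-0.7, -0.4, 4.5]
width: 0.0128
gripper_force: 58.9
```

Run:
```python
from h import *
go(.457,.1705,.032,93.9)
```

```text
pos [0.4552 0.171  0.0305] yaw 93.9 clock 4.75 F [-0.7 -0.4  4.5] w 0.0128 gf 58.9 q6 -1.42
shift [-0.0021 -0.0008 -0.0019] twist -0.0002 dist 0.002
```

Call:
{"op": "move_arm", "data": {"deltas": [[[0, 0, -0.03, 0, 1], [0, 0, -0.06, 0, 1], [0, 0, -0.12, 0, 1], [0, 0, -0.15, 0, 1], [0, 0, -0.15, 0, 1], [0, 0, -0.15, 0, 1], [0, 0, -0.15, 0, 1]]]}}

```text
clock: 5.45
position: [0.4537, 0.1706, 0.1485]
ee_rot: [-0.002, -0.034, 0.999, -0.0]
contact_force: [-0.1, -1.1, -0.5]
width: 0.0128
gripper_force: 58.5
```

Run:
```python
from h import *
s=manip.get_state();im=manip.get_image("wrist");np.save("pics/w4.npy",im)
np.savez("pics/w4s.npz",position=s["position"],ee_rot=s["ee_rot"])
p=manip.camera_params("wrist")
for c in blobs(im,*PINK,800): print("lid",c.mean(0).round(),rect(toplane("wrist",c,s["position"][2]-.009,s)))
go(.5027,-.1262,.15,79)
cv2.imwrite("pics/w4.png",im[:,:,::-1])
```

```text
lid [264. 260.] (array([459.3, 159.9]), 163.4, 129.7, -83.7)
pos [0.4537 0.1705 0.1484] yaw 93.9 clock 5.5 F [ 0.6  0.1 -0.2] w 0.0129 gf 58.5 q6 -1.42
shift [-0.036  -0.3742 -0.0019] twist 0.124 dist 0.301
```

View pics/w4.png

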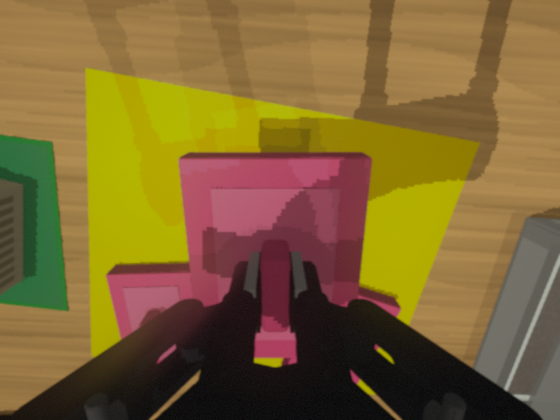

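The lid is held squarely: its plate's near edge lies at row 157, columns 181 to 369.

Run:
```python
from h import *
p=manip.camera_params("wrist");T=np.array(p["tool_from_camera"])
d=rays(p,[(181,157),(369,157),(214,190),(336,189)])@T[:3,:3].T
P=T[:3,3]+d*((.009-T[2,3])/d[:,2])[:,None];print(P.round(4))
```

```text
[[ 0.0595 -0.0449  0.009 ]
 [ 0.0595  0.0457  0.009 ]
 [ 0.043  -0.03    0.009 ]
 [ 0.0435  0.0309  0.009 ]]
```

Call:
{"op": "move_arm", "data": {"deltas": [[[-0.036, -0.374, 0, 0.124, 1], [-0.036, -0.374, 0, 0.124, 1], [-0.036, -0.374, 0, 0.124, 1], [-0.036, -0.374, 0, 0.124, 1], [-0.036, -0.374, 0, 0.124, 1], [-0.036, -0.374, 0, 0.124, 1], [-0.036, -0.374, 0, 0.124, 1], [-0.036, -0.374, 0, 0.124, 1], [-0.036, -0.374, 0, 0.124, 1], [-0.036, -0.374, 0, 0.124, 1]]]}}

```text
clock: 6.5
position: [0.5034, -0.1241, 0.1497]
ee_rot: [-0.001, 0.095, 0.995, 0.0]
contact_force: [-0.2, 0.4, -0.5]
width: 0.0127
gripper_force: 58.9
```

Run:
```python
from h import *
go(.5024,-.1261,.10,79)
```

```text
pos [ 0.5034 -0.1241  0.1497] yaw 79.1 clock 6.5 F [-0.2  0.4 -0.5] w 0.0127 gf 58.9 q6 -1.76
shift [ 0.0007 -0.0028  0.0621] twist 0.0008 dist 0.05
```

Call:
{"op": "move_arm", "data": {"deltas": [[[0.0007, -0.0028, 0.03, 0, 1], [0.0007, -0.0028, 0.062, 0, 1], [0.0007, -0.0028, 0.062, 0, 1], [0.0007, -0.0028, 0.062, 0, 1], [0.0007, -0.0028, 0.062, 0, 1]]]}}

```text
clock: 7.0
position: [0.5041, -0.1275, 0.1019]
ee_rot: [0.001, 0.095, 0.995, -0.0]
contact_force: [0.5, -0.6, -0.7]
width: 0.0129
gripper_force: 58.9
```

Run:
```python
from h import *
go(.5024,-.1261,.09,79)
```

```text
pos [ 0.5041 -0.1275  0.1019] yaw 79.1 clock 7.0 F [ 0.5 -0.6 -0.7] w 0.0129 gf 58.9 q6 -1.76
shift [0.0024 0.0013 0.0149] twist 0.0005 dist 0.012
```

Call:
{"op": "move_arm", "data": {"deltas": [[[0.0022, 0.0012, 0, 0, 1], [0.0022, 0.0012, 0.005, 0, 1], [0.0022, 0.0012, 0.01, 0, 1], [0.0022, 0.0012, 0.0125, 0, 1], [0.0022, 0.0012, 0.015, 0, 1], [0.0022, 0.0012, 0.0175, 0, 1], [0.0022, 0.0012, 0.0175, 0, 1]]]}}

```text
clock: 7.7
position: [0.5014, -0.1265, 0.0863]
ee_rot: [-0.0, 0.096, 0.995, 0.0]
contact_force: [-0.1, 2.1, -1.0]
width: 0.0127
gripper_force: 58.9
```

Run:
```python
from h import *
go(.5024,-.1261,.082,79)
```

```text
pos [ 0.5014 -0.1265  0.0863] yaw 79.0 clock 7.7 F [-0.1  2.1 -1. ] w 0.0127 gf 58.9 q6 -1.76
shift [-0.0012  0.0007  0.0053] twist -0.0001 dist 0.004
```

The skirt has passed the rim freely with no vertical force, so this is the fitting lid. I'll go on down to the catches.

Call:
{"op": "move_arm", "data": {"deltas": [[[0, 0.0005, 0.0015, 0, 1], [0, 0.0005, 0.003, 0, 1], [0, 0.0005, 0.0045, 0, 1], [0, 0.0005, 0.0045, 0, 1]]]}}

```text
clock: 8.1
position: [0.5019, -0.1261, 0.0831]
ee_rot: [0.0, 0.096, 0.995, 0.0]
contact_force: [-0.1, -0.7, -0.2]
width: 0.0126
gripper_force: 59.0
```

Run:
```python
from h import *
go(.5024,-.1261,.082,79)
```

```text
pos [ 0.5019 -0.1261  0.0831] yaw 79.0 clock 8.1 F [-0.1 -0.7 -0.2] w 0.0126 gf 59.0 q6 -1.76
shift [-0.0007  0.0002  0.0013] twist -0.0 dist 0.001
```

Call:
{"op": "move_arm", "data": {"deltas": [[[0, 0, 0.001, 0, 1], [0, 0, 0.002, 0, 1], [0, 0, 0.002, 0, 1]]]}}

```text
clock: 8.4
position: [0.5024, -0.1263, 0.0823]
ee_rot: [0.001, 0.096, 0.995, -0.0]
contact_force: [-0.1, -0.0, 4.4]
width: 0.0129
gripper_force: 59.8
```

Resting on the catches at 4.4 N. Now release and rise.

Call:
{"op": "move_arm", "data": {"deltas": [[[0, 0, 0, 0, 0], [0, 0, 0, 0, 0], [0, 0, 0, 0, 0], [0, 0, 0, 0, 0], [0, 0, -0.03, 0, 0], [0, 0, -0.07, 0, 0], [0, 0, -0.07, 0, 0], [0, 0, -0.07, 0, 0], [0, 0, -0.07, 0, 0]]]}}

```text
clock: 9.3
position: [0.5008, -0.1258, 0.1365]
ee_rot: [-0.001, 0.096, 0.995, 0.0]
contact_force: [0.1, -0.6, -0.2]
width: 0.043
gripper_force: 0.0
```

Run:
```python
from h import *
go(.5044,-.1265,.12,79)
for n in("scene","wrist"):
    im=manip.get_image(n);cv2.imwrite(f"pics/r_{n}.png",im[:,:,::-1])
a=cv2.imread("pics/r_scene.png")[165:255,220:340];b=cv2.imread("pics/r_wrist.png")
cv2.imwrite("pics/r.png",np.hstack([cv2.resize(a,(400,300)),cv2.resize(b,(400,300))]))
```

```text
pos [ 0.5008 -0.1258  0.1365] yaw 79.0 clock 9.3 F [ 0.1 -0.6 -0.2] w 0.043 gf 0.0 q6 -1.76
shift [-0.0047 -0.      0.0206] twist 0.0 dist 0.017
```

View pics/r.png

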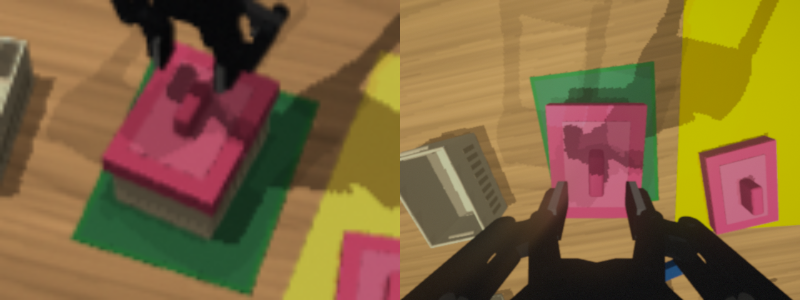

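The lid sits level and loose on the tub. Next, close the fingers over the block and press.

Call:
{"op": "move_arm", "data": {"deltas": [[[-0.0047, 0, 0.005, 0, 1], [-0.0047, 0, 0.01, 0, 1], [-0.0047, 0, 0.01, 0, 1], [-0.0047, 0, 0.01, 0, 1], [-0.0047, 0, 0.01, 0, 1], [-0.0047, 0, 0.01, 0, 1]]]}}

```text
clock: 10.0
position: [0.5054, -0.1269, 0.1296]
ee_rot: [0.0, 0.096, 0.995, -0.0]
contact_force: [0.1, -0.2, -0.1]
width: -0.0003
gripper_force: 0.0
```

Run:
```python
from h import *
go(.5044,-.1265,.107,79)
```

```text
pos [ 0.5054 -0.1269  0.1296] yaw 79.0 clock 10.0 F [ 0.1 -0.2 -0.1] w -0.0003 gf 0.0 q6 -1.76
shift [0.0013 0.0002 0.0282] twist -0.0 dist 0.023
```

Call:
{"op": "move_arm", "data": {"deltas": [[[0.001, 0, 0.015, 0, 1], [0.001, 0, 0.025, 0, 1], [0.001, 0, 0.0275, 0, 1], [0.001, 0, 0.03, 0, 1], [0.001, 0, 0.03, 0, 1]]]}}

```text
clock: 10.5
position: [0.5051, -0.1268, 0.106]
ee_rot: [0.001, 0.096, 0.995, -0.0]
contact_force: [-0.2, -0.2, 7.1]
width: 0.0005
gripper_force: 3.2
```

Call:
{"op": "move_arm", "data": {"deltas": [[[0, 0, 0.001, 0, 1], [0, 0, 0.002, 0, 1], [0, 0, 0.003, 0, 1], [0, 0, 0.003, 0, 1]]]}}

```text
clock: 10.9
position: [0.5046, -0.1267, 0.1028]
ee_rot: [0.0, 0.096, 0.995, 0.0]
contact_force: [0.7, -0.1, 2.1]
width: -0.0
gripper_force: 1.0
```

Call:
{"op": "move_arm", "data": {"deltas": [[[0, 0, 0.002, 0, 1], [0, 0, 0.004, 0, 1], [0, 0, 0.006, 0, 1], [0, 0, 0.007, 0, 1], [0, 0, 0.007, 0, 1]]]}}

```text
clock: 11.4
position: [0.5036, -0.1264, 0.097]
ee_rot: [-0.001, 0.096, 0.995, 0.0]
contact_force: [-2.0, 0.2, 3.5]
width: -0.0
gripper_force: 1.7
```

Call:
{"op": "move_arm", "data": {"deltas": [[[0, 0, 0.001, 0, 1], [0, 0, 0.002, 0, 1], [0, 0, 0.003, 0, 1], [0, 0, 0.003, 0, 1]]]}}

```text
clock: 11.8
position: [0.5037, -0.1264, 0.0969]
ee_rot: [-0.001, 0.096, 0.995, 0.0]
contact_force: [-5.0, 2.4, 18.9]
width: -0.0002
gripper_force: 9.4
```

Call:
{"op": "move_arm", "data": {"deltas": [[[0, 0, -0.02, 0, 1], [0, 0, -0.08, 0, 1], [0, 0, -0.14, 0, 1], [0, 0, -0.17, 0, 1], [0, 0, -0.17, 0, 1], [0, 0, -0.17, 0, 1]]]}}

```text
clock: 12.4
position: [0.5044, -0.1266, 0.2306]
ee_rot: [-0.0, 0.096, 0.995, 0.0]
contact_force: [-0.7, 0.1, 0.3]
width: -0.0002
gripper_force: 0.0
```

Run:
```python
from h import *
go(.5044,-.1265,.107,79)
s=manip.get_state()
for n in("scene","wrist"):
    im=manip.get_image(n);cv2.imwrite(f"pics/f_{n}.png",im[:,:,::-1])
    if n=="wrist":
        for c in blobs(im,*PINK,800):
            for z in(.063,.073): 
                P=toplane(n,c,z,s);print(c.mean(0).round(),rect(P))
a=cv2.imread("pics/f_scene.png")[165:255,220:340];b=cv2.imread("pics/f_wrist.png")[120:300,180:360]
cv2.imwrite("pics/f.png",np.hstack([cv2.resize(a,(400,300),interpolation=2),cv2.resize(b,(400,400),interpolation=2)[:300]]))
```

```text
pos [ 0.5044 -0.1266  0.2306] yaw 79.0 clock 12.4 F [-0.7  0.1  0.3] w -0.0002 gf 0.0 q6 -1.76
shift [-0.000e+00  1.000e-04  1.544e-01] twist 0.0 dist 0.124
[432. 223.] (array([578.3,  33.5]), 107.7, 75.6, 5.6)
[432. 223.] (array([573.1,  28.7]), 104.1, 73.1, 5.6)
[275. 185.] (array([ 505.5, -126.7]), 122.4, 93.4, -11.0)
[275. 185.] (array([ 502.8, -126.1]), 118.4, 90.3, -11.0)
```

View pics/f.png

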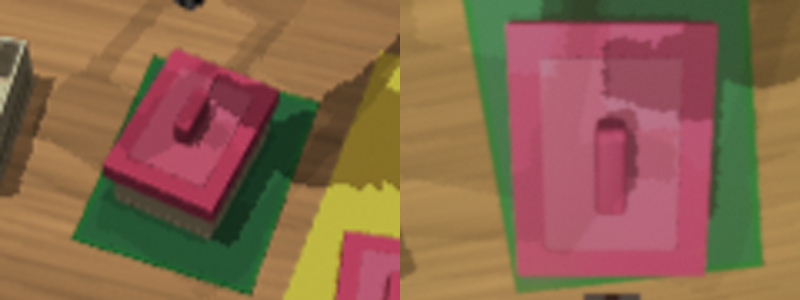

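The drop and the stop at 19 N suggest that it is home. I'll press the plate over each end to confirm it is level.

Call:
{"op": "move_arm", "data": {"deltas": [[[0.056, 0, 0.06, 0, 1], [0.056, 0, 0.12, 0, 1], [0.056, 0, 0.17, 0, 1], [0.056, 0, 0.185, 0, 1], [0.056, 0, 0.192, 0, 1], [0.056, 0, 0.196, 0, 1], [0.056, 0, 0.199, 0, 1], [0.056, 0, 0.2015, 0, 1], [0.056, 0, 0.2015, 0, 1]]]}}

```text
clock: 13.4
position: [0.4614, -0.1184, 0.071]
ee_rot: [0.001, 0.096, 0.995, -0.0]
contact_force: [-0.6, -0.2, 3.7]
width: 0.0001
gripper_force: 1.5
```

Contact is at the seated height, .071. I'll push a bit harder, then do the other end.

Call:
{"op": "move_arm", "data": {"deltas": [[[0, 0, 0.0015, 0, 1], [0, 0, 0.003, 0, 1], [0, 0, 0.003, 0, 1]]]}}

```text
clock: 13.7
position: [0.4615, -0.1185, 0.0709]
ee_rot: [0.002, 0.096, 0.995, -0.001]
contact_force: [-5.1, 2.1, 22.9]
width: -0.0003
gripper_force: 11.3
```

Call:
{"op": "move_arm", "data": {"deltas": [[[0, 0, -0.04, 0, 1], [0, 0, -0.09, 0, 1], [0, 0, -0.09, 0, 1], [-0.056, 0, -0.09, 0, 1], [-0.112, 0, -0.09, 0, 1], [-0.112, 0, -0.06, 0, 1], [-0.112, 0, -0.025, 0, 1], [-0.112, 0, -0.01, 0, 1], [-0.112, 0, -0.005, 0, 1], [-0.112, 0, -0.0015, 0, 1], [-0.112, 0, 0, 0, 1], [-0.112, 0, 0, 0, 1]]]}}

```text
clock: 14.9
position: [0.5469, -0.1345, 0.0709]
ee_rot: [-0.001, 0.096, 0.995, 0.0]
contact_force: [-8.3, 2.3, 18.4]
width: 0.0
gripper_force: 9.7
```

Both ends stand at .0709, so the lid is level and fully home. Retreat and hand in.

Call:
{"op": "move_arm", "data": {"deltas": [[[0, 0, -0.03, 0, 1], [0, 0, -0.09, 0, 1], [0, 0, -0.15, 0, 1], [0, 0, -0.2, 0, 1], [0, 0, -0.2, 0, 1], [0, 0, -0.2, 0, 1], [0, 0, -0.2, 0, 1], [0, 0, -0.2, 0, 1]]]}}

```text
clock: 15.7
position: [0.5474, -0.1349, 0.2258]
ee_rot: [-0.002, 0.096, 0.995, 0.0]
contact_force: [-0.1, 0.4, -1.0]
width: 0.0002
gripper_force: 0.0
```

Run:
```python
from h import *
go(.5044,-.1265,.23,79)
print(manip.sign_off())
```

```text
pos [ 0.5474 -0.1349  0.2258] yaw 79.0 clock 15.7 F [-0.1  0.4 -1. ] w 0.0002 gf 0.0 q6 -1.74
shift [ 0.0548  0.     -0.0051] twist -0.0 dist 0.044
the job is handed in; nothing more can be done
None
```

I put the fitting lid (the first one tried) loosely on the mat tub's catches, let go, then pressed it home level at both ends; I never touched the other two lids, the calculator or the eraser, and handed the job in at 15.7 s, though sign-off returned no verdict.

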